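Exercise the spring-backed tilt mounts to their index marks

ROBOT

A 7-joint arm with a two-finger parallel gripper is mounted at the origin on the work surface. World frame = base frame: x ahead of the robot, y to its left, z up, the work surface at z = 0. Lengths are in mm, angles in rad, forces in N, time in s.
With the tool pointing down it reaches from about 400 to 850 mm from the base axis. Payload 4.5 kg.
Tool frame: the origin (TCP) lies on the mounting face of the last link; the fingertips stand 166 mm ahead of it and the grasp point (between the pads) lies 147 mm ahead of it; z points along the fingers, y is the line along which they close (so a half turn about z gives the same grasp; the last joint's range is limited). The gripper opens to 88 mm and grips with 3 to 60 N. Pads are 18 mm wide; open, the fingers measure 123 mm over their backs; the gripper's body (75 mm by 187 mm) begins 45 mm behind the grasp point.
Start: joints at [-1.305, 0.689, -0.195, 1.565, 0.157, 0.902, -0.215], TCP at [143.558, 608.3, 404.743] pointing down, gripper open.
Joint ranges: [-3.01, 3.01], [-0.46, 2.08], [-1.47, 1.51], [0.13, 2.56], [-1, 4.14], [0.04, 2.09], [-2.66, 2.66]. Speed limits (rad/s): [2.57, 2.57, 3.14, 3.14, 3.14, 3.14, 3.14].

INTERFACE

Orientations are given as a unit quaternion [w, x, y, z].
In Python, from cell import manip gives the robot as it stands.
- The arm moves only by the tool apply_moves, never from a script. Its argument "rows" is a list of rows, each an object of numbers: "ax", "ay", "az": the turn, a rotation vector about the tool's x, y, z in degrees; "x", "y", "z": the shift along the tool's x, y, z in m; "hand": the finger opening in m, from 0 to 0.0881. In form: [{"ax": .., "ay": .., "az": .., "x": .., "y": .., "z": .., "hand": ..}, ...]. A call has 1 to 10 rows; each row is the pose to reach, as a shift and turn from the pose commanded when the call began, along the tool's axes at that moment; what a row does not reach only later rows make up. A row lasts 1/8 s, in which the tool goes at most 62.5 mm and 10.7 degrees, less where a joint would pass 70% of its speed; a pose out of reach is approached as far as the arm can. A call with a gripper value outside its range is refused whole. The fingers move at their own pace and stop on an object; "squeeze" is the grip in N (left out, the last holds). Time passes only in rows, so rows that repeat a pose let the fingers close. It gives the time, the measured TCP pose, the force, the opening and the grip force at its end, in the units of the state.
- manip.observe(): the state, without advancing time (a new reading comes with each control period).
- manip.read_camera(name): name is "scene" or "top" or "wrist"; returns a dict with "frame" (384x512x3 uint8, red, green, blue), "intrinsics" (3x3 intrinsics, pixels), "R" (3x3) and "t" (3): a world point X has camera coordinates R X + t; the wrist camera has in their place "hand_eye" (4x4, takes a point from camera to tool coordinates, whose origin is the TCP and whose axes are the flange's). Camera axes: x right, y down, z forward; pixel columns grow to the right and rows downward; lengths in mm; the calibration is good to about 2 mm. A picture is of the moment at which its call begins: read the wrist's pose just before it. There is no depth.
- manip.hand_in(): hands the job in; it is judged then, once.
The state is a dict: "t": time; "joint_pos": joint angles; "joint_vel": joint speeds; "joint_torque": joint torques, N m; "position": TCP position; "ee_rot": TCP orientation; "ft_force": force on the tool from outside, world axes, zero at the start; "torque": the same for the moment, N m; "width": finger opening in mm; "grasp_force": force on a finger pad.
Only numpy, scipy, OpenCV 4.12 (cv2) and the standard library are available. Lean on these libraries where they do the work, as an engineer would, in place of code of your own. Each camera call takes 0.05 s, during which the arm holds its last target. There are 200 camera calls.

TASK

Exercise the two spring-backed tilt mounts before the test, first the one that carries the round disc, then the one that carries the square block: with the fingertips press down the black cap on the mount's free corner until its pointer stands level with the sliding index on its scale, keep it there for a second, then let go so that the plate springs fully back. Do not push the pointer well past the index, and do not shift the indexes. Nothing is to be picked up: leave the disc, the block and everything else on the bench where they are.

Things in the scene. Friction and masses are not known exactly. Their poses are not given: they have to be found in the camera images.
- round_mount: Fixed tilt mount carrying the round steel disc (50 mm across, 18 mm thick); the mounts are otherwise alike, either may stand left. Base 180 x 100 mm; over it a plate 165 x 90 x 8 mm, hinged at its far end (axis along y at x = 60, z = 65 mm), level at rest. Origin on the bench under the middle; x points from cap end to hinge (away from robot), y left, z up. White scale strip: x = 10 to 72, y = 53 to 67, top z = 170 mm.
- round_cap (a point): Centre of the top of the black round press cap (30 mm across, on a post) over the spring at the plate's free near right corner; at rest x = -75, y = -25, z = 95 mm in the mount frame. Pressed, it sinks 135 mm per rad of tilt and shifts about 3 mm to mount -x. The spring resists with 2 to 5 N at first, 5 to 9 N at the index, and brings the plate back when let go.
- round_pointer (a point): Tip of the thin black pointer (4 mm thick) upright on the plate, bent over the scale strip; at rest x = 60, y = 60, z = 175 mm in the mount frame. It moves to mount -x as the cap is pressed: 110 mm times the sine of the tilt.
- round_index (a point): Sliding index: small black block (8 mm along x, 10 mm wide, top z = 181 mm) on the outer edge of the scale strip, 13 to 24 mm to mount -x of the resting pointer, set anew each time. Site in its inner face at pointer height, axes parallel to the mount's: the pointer is at the index when both have the same mount x. Stays put unless knocked.
- round_plate (a joint): tilt of the round mount's plate in rad: 0 level at rest, grows as the cap is pressed, stop at 0.31.
- round_seat (a point): Point on the top face of the round mount's plate, midway between four 6 mm high locating pins, where its disc rests (x = +3, y = 0, z = 69 mm in the mount frame at rest).
- square_mount: Fixed tilt mount carrying the square steel block (44 x 44 x 18 mm); the mounts are otherwise alike, either may stand left. Base 180 x 100 mm; over it a plate 165 x 90 x 8 mm, hinged at its far end (axis along y at x = 60, z = 65 mm), level at rest. Origin on the bench under the middle; x points from cap end to hinge (away from robot), y left, z up. White scale strip: x = 10 to 72, y = 53 to 67, top z = 170 mm.
- square_cap (a point): Centre of the top of the black round press cap (30 mm across, on a post) over the spring at the plate's free near right corner; at rest x = -75, y = -25, z = 95 mm in the mount frame. Pressed, it sinks 135 mm per rad of tilt and shifts about 3 mm to mount -x. The spring resists with 2 to 5 N at first, 5 to 9 N at the index, and brings the plate back when let go.
- square_pointer (a point): Tip of the thin black pointer (4 mm thick) upright on the plate, bent over the scale strip; at rest x = 60, y = 60, z = 175 mm in the mount frame. It moves to mount -x as the cap is pressed: 110 mm times the sine of the tilt.
- square_index (a point): Sliding index: small black block (8 mm along x, 10 mm wide, top z = 181 mm) on the outer edge of the scale strip, 13 to 24 mm to mount -x of the resting pointer, set anew each time. Site in its inner face at pointer height, axes parallel to the mount's: the pointer is at the index when both have the same mount x. Stays put unless knocked.
- square_plate (a joint): tilt of the square mount's plate in rad: 0 level at rest, grows as the cap is pressed, stop at 0.31.
- square_seat (a point): Point on the top face of the square mount's plate, midway between four 6 mm high locating pins, where its block rests (x = +3, y = 0, z = 69 mm in the mount frame at rest).
- disc_mid (a point): centre of the round steel disc, 50 mm across, 18 mm thick, lying loose between four locating pins on the round mount's plate
- block_mid (a point): centre of the square steel block, 44 x 44 x 18 mm, lying loose between four locating pins on the square mount's plate
- mouse: black computer mouse, 100 x 56 x 32 mm, loose, at the left; origin under its centre
- loadcell: steel load cell, 56 mm across, 40 mm tall, loose bystander between the mounts; origin under its centre
- marker: grey and black marker pen, 150 mm long, 14 mm thick, lying loose at the left; origin near its middle, x along it
- coupon: flat black test coupon, 120 x 20 x 4 mm, lying loose in front, between the mounts; origin under its centre
- beaker: glass beaker, 72 mm across, 100 mm tall, loose, far end of the gap between the mounts; origin under its centre
- tray: blue open plastic tray, 160 x 120 x 50 mm, loose, at the right; origin under its centre
Not all that is in view belongs to the job. What is shaped like the part that bears block_mid but turquoise is not meant.

How it is judged (in metres and radians):
On the way, in this order (a step that is already met when the one before it is completed fails the run):
1. the fingers hold the round mount's pointer at its index (within 4 mm) for 0.6 s (x of round_pointer in the frame of round_index between -0.004 and 0.004 m and contact force between the fingers and round_mount above 1 N), for 0.6 s.
2. the round mount's plate is back up at rest (value of joint round_plate below 0.02 rad and velocity of joint round_plate between -0.05 and 0.05 rad/s), for 0.2 s.
3. the fingers hold the square mount's pointer at its index (within 4 mm) for 0.6 s (x of square_pointer in the frame of square_index between -0.004 and 0.004 m and contact force between the fingers and square_mount above 1 N), for 0.6 s.
4. the square mount's plate is back up at rest (value of joint square_plate below 0.02 rad and velocity of joint square_plate between -0.05 and 0.05 rad/s), for 0.2 s.
At the end, for the whole second after the job is handed in: Both plates are back up (within 0.02 rad of rest) and still, the disc and the block lie in their seats (within 9 mm), the indexes are within 3 mm and all bystanders within 15 mm of where they were (all of step 2 and all of step 4 and distance between disc_mid and round_seat below 0.013 m and distance between block_mid and square_seat below 0.013 m and distance of each of round_index, square_index from where it was at the start of the episode below 0.003 m and distance of each of mouse, loadcell, marker, coupon, beaker, tray from where it was at the start of the episode below 0.015 m); the robot touches nothing.
It fails at once if a pointer is pushed more than 8 mm past the middle of its index (x of round_pointer in the frame of round_index below -0.008 m or x of square_pointer in the frame of square_index below -0.008 m).
It fails at once if an index slider is knocked more than 3 mm along its scale (distance of any of round_index, square_index from where it was at the start of the episode above 0.003 m).
It fails at once if the disc or the block is lifted (9 mm) or pushed (15 mm) out of its seat on the plate (distance between disc_mid and round_seat above 0.018 m or distance between block_mid and square_seat above 0.018 m).
It fails at once if a bystander is moved more than 15 mm (distance of any of mouse, loadcell, marker, coupon, beaker, tray from where it was at the start of the episode above 0.015 m).
It also fails if it takes over 58 s, if anything falls off the work surface, if the arm or the gripper's body presses on something with over 40 N, if the wrist force passes 120 N, or if a joint passes its speed limit or range.

## Working session

There is one attempt and no reset: what is moved stays moved. The work goes in short steps, Python scripts to look and compute and a tool call to move; the robot and the scene stay as the last step left them, time stands still between calls to the robot, and variables do not carry over. Pictures are saved under pics/ and viewed, at most 10 in all, crops included, and the job is handed in when it is done.

Besides the shell and the picture viewer there is one more tool, called after "Call:" as a command line: name --argument value ..., lists and objects as JSON in quotes. apply_moves: Moves the arm, as the interface text tells. Its arguments: {"type":"object","properties":{"rows":{"type":"array"},"squeeze":{"type":"number"}},"required":["rows"]}

```bash
mkdir -p pics; python3 - <<'E'
from cell import manip
import cv2,numpy as np,pickle
s=manip.observe();print(s)
D={}
for n in("scene","top"):
    c=manip.read_camera(n);D[n]=c;cv2.imwrite(f"pics/{n}0.png",c["frame"][:,:,::-1]);print(n,c["intrinsics"],c["R"],c["t"])
pickle.dump(D,open("cams.pkl","wb"))
E
```

```text
{'t': 0.0, 'joint_pos': array([-1.30520088,  0.68999235, -0.19452945,  1.56632243,  0.15731645,
        0.90251257, -0.21511483]), 'joint_vel': array([ 0.0029303 , -0.00091842,  0.00079371,  0.00104697,  0.00087573,
        0.0019004 , -0.00106382]), 'joint_torque': array([-1.63353525e-04, -5.27557504e+01, -1.26681849e+00, -1.53426647e+01,
       -5.26084006e-02,  6.52159564e-03,  1.80844895e-04]), 'position': array([143.52663636, 607.96499497, 403.9106897 ]), 'ee_rot': array([-3.81029240e-05,  1.15594152e-01,  9.93296102e-01, -9.19241925e-04]), 'ft_force': array([ 0.8440377 , -0.58042098, -0.75170096]), 'torque': array([ 0.03527074, -0.00539141,  0.01223641]), 'grasp_force': 0.0, 'width': 87.91362848982115}
scene [[420.32115959   0.         252.69488951]
 [  0.         420.32115959 192.63374473]
 [  0.           0.           1.        ]] [[-0.23673017  0.97133502  0.02161271]
 [ 0.54949266  0.15219953 -0.82151879]
 [-0.80125941 -0.18260226 -0.56977168]] [ 153.87972868 -211.8877682  1901.12176902]
top [[421.79587982   0.         255.57842317]
 [  0.         421.79587982 194.6921336 ]
 [  0.           0.           1.        ]] [[ 0.01423926 -0.99958207 -0.02515818]
 [-0.9966191  -0.01215192 -0.08125702]
 [ 0.08091734  0.02623016 -0.99637561]] [ -31.97828377  571.85922592 1217.98839736]
```

View pics/top0.png

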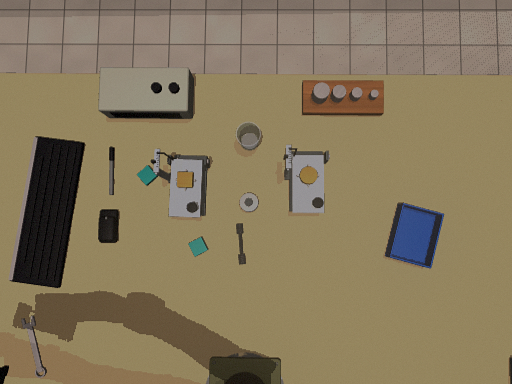

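View pics/scene0.png

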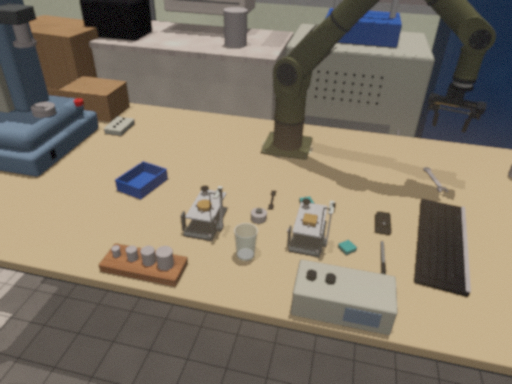

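The top view shows the round mount at the right (disc at px 308,176, cap at 318,203) and the square mount at the left (block at 185,180, cap at 192,207). Turquoise squares at (148,175) and (198,246) lie on the bench and are decoys. Other dark things that could be taken for a cap are the load cell (249,202), the mouse (109,226) and the knobs (156,88). Next is an enlarged crop of both mounts.

```bash
python3 - <<'E'
import cv2,numpy as np
im=cv2.imread("pics/top0.png")
a=im[140:224,140:218];b=im[140:224,265:343]
cv2.imwrite("pics/crop1.png",cv2.resize(np.hstack([a,b]),None,fx=5,fy=5,interpolation=cv2.INTER_CUBIC))
E
```

```text
(no output)
```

View pics/crop1.png

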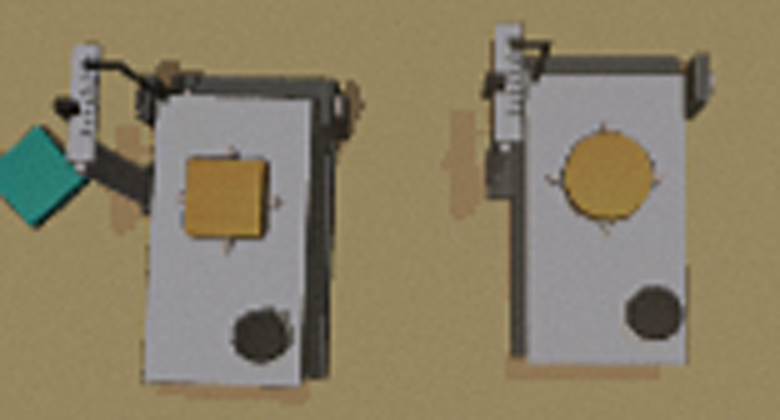

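```bash
cat > h.py <<'E'
import numpy as np,pickle,cv2
from scipy.optimize import least_squares
c=pickle.load(open("cams.pkl","rb"))["top"]
def proj(P,c=c):
    q=np.asarray(P)@c["R"].T+c["t"];q=q@c["intrinsics"].T;return q[:,:2]/q[:,2:]
def world(P,p):
    a=p[2];R=np.array([[np.cos(a),-np.sin(a),0],[np.sin(a),np.cos(a),0],[0,0,1]]);return np.asarray(P,float)@R.T+[p[0],p[1],0]
def ray(uv,p,z):  # mount xy of pixel at height z
    K=c["intrinsics"];d=c["R"].T@np.linalg.solve(K,[*uv,1]);o=-c["R"].T@c["t"]
    X=o+d*(z-o[2])/d[2]-[p[0],p[1],0];a=p[2]
    return X[0]*np.cos(a)+X[1]*np.sin(a),-X[0]*np.sin(a)+X[1]*np.cos(a)
M=np.array([[-75,-25,95],[3,0,87],[72,67,170],[72,53,170],[10,53,170],[10,67,170]],float)
E
python3 - <<'E'
from h import *
px=dict(square=([(262,335),(225,197),(76,44),(100,44),(93,160),(68,158)],140,0,(90,65),(66,105)),
 round=([(655,313),(608,175),(495,25),(522,25),(520,142),(496,142)],265,390,(514,42),(494,85)))
P={}
for k,(l,o,s,pt,ix) in px.items():
    f=lambda q:((np.array(q,float)-[s,0]+.5)/5-.5+[o,140])
    U=f(l)
    r=least_squares(lambda p:(proj(world(M,p))-U).ravel(),[650,0,0],x_scale=[100,100,.1],loss="soft_l1")
    p=r.x;P[k]=p
    print(k,p,r.fun.reshape(-1,2).round(1).tolist(),"cap",world(M[:1],p).round(1))
    print(" pointer",ray(f(pt),p,175),"index",ray(f(ix),p,181))
pickle.dump(P,open("poses.pkl","wb"))
E
```

```text
square [ 6.06502603e+02  1.73954037e+02 -1.93889262e-02] [[-0.3, 0.0], [0.0, -0.2], [-0.3, -0.2], [0.2, -0.1], [0.3, 0.1], [0.0, 0.4]] cap [[531.  150.4  95. ]]
 pointer (np.float64(59.64762005067278), np.float64(56.79120302156161)) index (np.float64(37.22636976986185), np.float64(66.62515708365305))
round [ 6.21657553e+02 -1.72317120e+02  1.03698507e-02] [[0.2, 0.3], [0.0, 0.2], [-0.1, -0.2], [-0.1, -0.2], [0.3, -0.0], [-0.3, -0.0]] cap [[ 546.9 -198.1   95. ]]
 pointer (np.float64(61.58691238999306), np.float64(57.10228224052177)) index (np.float64(37.969874068131745), np.float64(67.79464330453288))
```

Call:
apply_moves --rows '[{"x":-0.05,"y":-0.03,"az":-2,"hand":0},{"x":-0.1,"y":-0.06,"az":-4,"hand":0},{"x":-0.15,"y":-0.09,"az":-6,"hand":0},{"x":-0.2,"y":-0.12,"az":-8,"hand":0},{"x":-0.25,"y":-0.15,"az":-10,"hand":0},{"x":-0.3,"y":-0.18,"az":-12,"hand":0},{"x":-0.35,"y":-0.21,"az":-13.3,"hand":0},{"x":-0.4,"y":-0.24,"az":-13.3,"hand":0},{"x":-0.43,"y":-0.266,"az":-13.3,"hand":0},{"x":-0.43,"y":-0.266,"az":-13.3,"hand":0}]' --squeeze 10

```text
invalid input
```

Call:
apply_moves --rows '[{"ax":0,"ay":0,"x":-0.05,"y":-0.03,"z":0,"az":-2,"hand":0.0},{"ax":0,"ay":0,"x":-0.1,"y":-0.06,"z":0,"az":-4,"hand":0.0},{"ax":0,"ay":0,"x":-0.15,"y":-0.09,"z":0,"az":-6,"hand":0.0},{"ax":0,"ay":0,"x":-0.2,"y":-0.12,"z":0,"az":-8,"hand":0.0},{"ax":0,"ay":0,"x":-0.25,"y":-0.15,"z":0,"az":-10,"hand":0.0},{"ax":0,"ay":0,"x":-0.3,"y":-0.18,"z":0,"az":-12,"hand":0.0},{"ax":0,"ay":0,"x":-0.35,"y":-0.21,"z":0,"az":-13.3,"hand":0.0},{"ax":0,"ay":0,"x":-0.4,"y":-0.24,"z":0,"az":-13.3,"hand":0.0},{"ax":0,"ay":0,"x":-0.43,"y":-0.266,"z":0,"az":-13.3,"hand":0.0},{"ax":0,"ay":0,"x":-0.43,"y":-0.266,"z":0,"az":-13.3,"hand":0.0}]' --squeeze 10

```text
t: 1.35
position: [503.2, 246.7, 404.1]
ee_rot: [0.0, 0.004, 1.0, -0.001]
ft_force: [-0.3, 1.1, 0.1]
width: 0.6
grasp_force: 0.0
```

Call:
apply_moves --rows '[{"ax":0,"ay":0,"az":0,"x":-0.006,"y":-0.05,"z":0,"hand":0.0},{"ax":0,"ay":0,"az":0,"x":-0.012,"y":-0.1,"z":0,"hand":0.0},{"ax":0,"ay":0,"az":0,"x":-0.018,"y":-0.15,"z":0.01,"hand":0.0},{"ax":0,"ay":0,"az":0,"x":-0.024,"y":-0.2,"z":0.02,"hand":0.0},{"ax":0,"ay":0,"az":0,"x":-0.03,"y":-0.25,"z":0.03,"hand":0.0},{"ax":0,"ay":0,"az":0,"x":-0.035,"y":-0.3,"z":0.04,"hand":0.0},{"ax":0,"ay":0,"az":0,"x":-0.04,"y":-0.35,"z":0.05,"hand":0.0},{"ax":0,"ay":0,"az":0,"x":-0.043,"y":-0.4,"z":0.06,"hand":0.0},{"ax":0,"ay":0,"az":0,"x":-0.043,"y":-0.445,"z":0.06,"hand":0.0},{"ax":0,"ay":0,"az":0,"x":-0.043,"y":-0.445,"z":0.06,"hand":0.0}]'

```text
t: 2.6
position: [543.5, -197.8, 344.0]
ee_rot: [-0.001, 0.003, 1.0, -0.001]
ft_force: [0.0, 0.3, -0.4]
width: 0.5
grasp_force: 0.0
```

```bash
cat >> h.py <<'E'
from scipy.spatial.transform import Rotation as Ro
def wcam(manip):
    s=manip.observe();w=manip.read_camera("wrist");q=s["ee_rot"]
    T=np.eye(4);T[:3,:3]=Ro.from_quat([q[1],q[2],q[3],q[0]]).as_matrix();T[:3,3]=s["position"]
    I=np.linalg.inv(T@w["hand_eye"]);return dict(frame=w["frame"],intrinsics=w["intrinsics"],R=I[:3,:3],t=I[:3,3]),s
E
python3 - <<'E'
from h import *
from cell import manip
w,s=wcam(manip);print(s["t"],s["position"],s["ft_force"]);P=pickle.load(open("poses.pkl","rb"))
print(-w["R"].T@w["t"])
Q=np.array([[-75,-25,95],[60,60,175],[38,65,181],[10,53,170],[72,53,170]]);print(proj(world(Q,P["round"]),w).round())
pickle.dump(w,open("w1.pkl","wb"))
cv2.imwrite("pics/w1.png",w["frame"][:,:,::-1])
E
```

```text
2.6 [ 543.46696072 -197.82855489  344.00045692] [ 0.0487893   0.26785798 -0.40754268]
[ 461.89269258 -198.05168303  323.82515993]
[[254. 211.]
 [395. 459.]
 [412. 443.]
 [389. 389.]
 [379. 464.]]
```

View pics/w1.png

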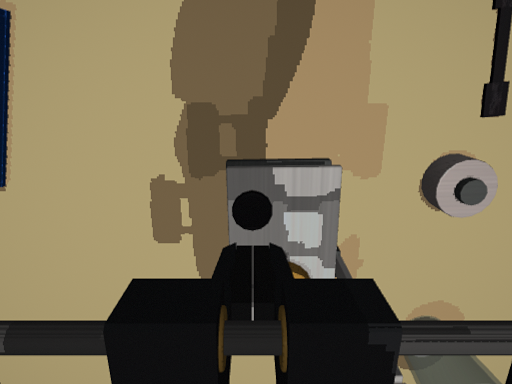

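The wrist view confirms the choice: black cap at (252,210) on the mount with the disc at (297,270), and the load cell at (460,190). The pointer is out of view, so I move to see the pointer and index up close.

Call:
apply_moves --rows '[{"ax":0,"ay":0,"az":0,"x":0,"y":0,"z":-0.06,"hand":0.0},{"ax":0,"ay":0,"az":0,"x":-0.04,"y":0.03,"z":-0.075,"hand":0.0},{"ax":0,"ay":0,"az":0,"x":-0.085,"y":0.06,"z":-0.075,"hand":0.0},{"ax":0,"ay":0,"az":0,"x":-0.127,"y":0.09,"z":-0.075,"hand":0.0},{"ax":0,"ay":0,"az":0,"x":-0.127,"y":0.09,"z":-0.075,"hand":0.0},{"ax":0,"ay":0,"az":0,"x":-0.127,"y":0.09,"z":-0.075,"hand":0.0}]'

```text
t: 3.4
position: [670.7, -102.4, 419.3]
ee_rot: [-0.001, -0.002, 1.0, 0.0]
ft_force: [-0.4, -0.9, -0.6]
width: 0.6
grasp_force: 0.0
```

```bash
python3 - <<'E'
from h import *
from cell import manip
w,s=wcam(manip);print(s["t"],s["position"]);P=pickle.load(open("poses.pkl","rb"))
Q=np.array([[60,60,175],[38,65,181],[10,53,170],[72,53,170],[72,67,170],[10,67,170]]);u=proj(world(Q,P["round"]),w);print(u.round(1))
pickle.dump(w,open("w2.pkl","wb"))
x,y=u.mean(0).astype(int)-[60,60];x=max(x,0);y=min(max(y,0),264);print(x,y)
cv2.imwrite("pics/w2.png",cv2.resize(w["frame"][y:y+120,x:x+120,::-1],None,fx=5,fy=5,interpolation=cv2.INTER_CUBIC))
E
```

```text
3.4 [ 670.71148255 -102.44086655  419.33331353]
[[240.1 221.9]
 [246.6 195. ]
 [228.7 151. ]
 [231.1 234.4]
 [250.1 234.3]
 [249.3 150.9]]
180 137
```

View pics/w2.png

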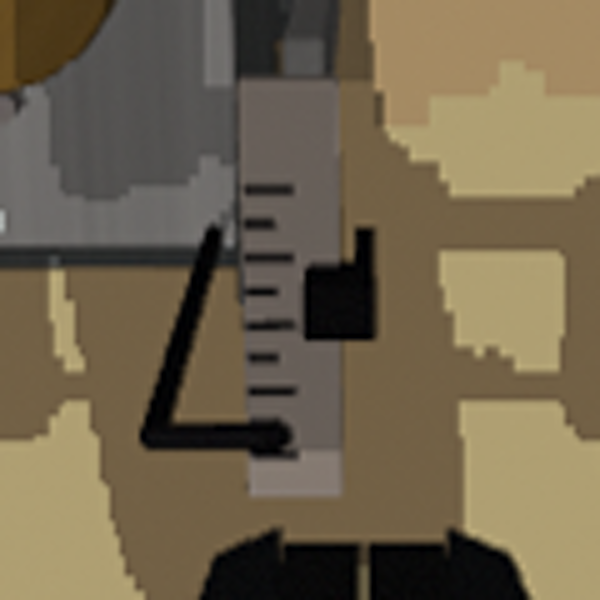

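```bash
python3 - <<'E'
import h;from h import *
h.c=pickle.load(open("w2.pkl","rb"));p=pickle.load(open("poses.pkl","rb"))["round"]
f=lambda x,y:((x+.5)/5-.5+180,(y+.5)/5-.5+137)
for n,q,z in[("ptr",(280,436),175),("idx+x",(340,338),181),("idx-x low",(340,263),170),("far",(297,495),170),("near",(290,78),170)]:print(n,np.round(ray(f(*q),p,z),1))
E
```

```text
ptr [61.5 56.8]
idx+x [44.6 65.6]
idx-x low [37.2 65.6]
far [73.  58.8]
near [10.9 59. ]
```

Call:
apply_moves --rows '[{"ax":0,"ay":0,"az":0,"x":0.04,"y":-0.03,"z":0,"hand":0.0},{"ax":0,"ay":0,"az":0,"x":0.085,"y":-0.06,"z":0,"hand":0.0},{"ax":0,"ay":0,"az":0,"x":0.126,"y":-0.095,"z":0.01,"hand":0.0},{"ax":0,"ay":0,"az":0,"x":0.126,"y":-0.095,"z":0.06,"hand":0.0},{"ax":0,"ay":0,"az":0,"x":0.126,"y":-0.095,"z":0.11,"hand":0.0},{"ax":0,"ay":0,"az":0,"x":0.126,"y":-0.095,"z":0.145,"hand":0.0},{"ax":0,"ay":0,"az":0,"x":0.126,"y":-0.095,"z":0.15,"hand":0.0},{"ax":0,"ay":0,"az":0,"x":0.126,"y":-0.095,"z":0.15,"hand":0.0}]'

```text
t: 4.45
position: [545.1, -199.7, 270.7]
ee_rot: [0.0, 0.0, 1.0, -0.0]
ft_force: [-0.3, -0.0, 0.1]
width: 0.5
grasp_force: 0.0
```

Call:
apply_moves --rows '[{"ax":0,"ay":0,"az":0,"x":0,"y":0,"z":0.006,"hand":0.0},{"ax":0,"ay":0,"az":0,"x":0,"y":0,"z":0.012,"hand":0.0},{"ax":0,"ay":0,"az":0,"x":0,"y":0,"z":0.018,"hand":0.0},{"ax":0,"ay":0,"az":0,"x":0,"y":0,"z":0.024,"hand":0.0},{"ax":0,"ay":0,"az":0,"x":0,"y":0,"z":0.028,"hand":0.0},{"ax":0,"ay":0,"az":0,"x":0,"y":0,"z":0.028,"hand":0.0}]'

```text
t: 5.2
position: [543.8, -199.6, 241.6]
ee_rot: [-0.002, 0.0, 1.0, -0.0]
ft_force: [-5.3, 0.2, 6.7]
width: 0.3
grasp_force: 3.8
```

```bash
python3 - <<'E'
from h import *
from cell import manip
s=manip.observe();print(s["t"],s["position"],s["ft_force"])
t=manip.read_camera("top")["frame"][:,:,::-1];cv2.imwrite("pics/t2.png",t)
cv2.imwrite("pics/c2.png",cv2.resize(t[135:215,270:350],None,fx=7,fy=7,interpolation=cv2.INTER_CUBIC))
E
```

```text
5.2 [ 543.83711773 -199.64243805  241.62006636] [-5.25244536  0.24535678  6.65046876]
```

View pics/c2.png

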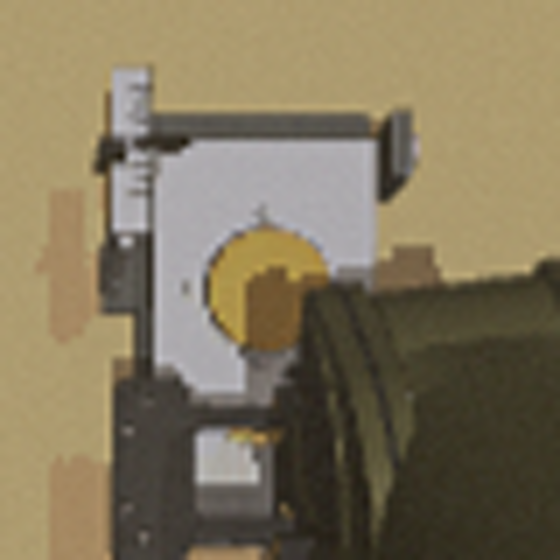

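```bash
python3 - <<'E'
from h import *
for f in("top0","t2"):
    g=cv2.cvtColor(cv2.imread(f"pics/{f}.png"),cv2.COLOR_BGR2GRAY)
    print(f);print(np.c_[np.arange(143,170),g[143:170,283:293]])
p=pickle.load(open("poses.pkl","rb"))["round"]
for x in(60,45,40,39.6,36):print(x,proj(world([[x,57,175],[x,65,181]],p)).round(2).tolist())
E
```

```text
top0
[[143 135 136 133 134 134 133 132 135 133 132]
 [144 134 133 132 129 129 127 126 129 112 133]
 [145 134 134 134 146 148 147 146 150 109 132]
 [146 133 131 133 151 149 151 152 153 113 134]
 [147 135 136 135 151 152 128 107 109  87 140]
 [148 133 135  93 147 150 117  55  56  53  72]
 [149 133 136  86 148 150 145  73  53  50  70]
 [150 134 138  86 149 151 155 119 114 108 129]
 [151 133 133  89 148 149 124 122 124  89  76]
 [152 134 137  86 152 151 148 123  99  83  60]
 [153 135 137  88 152 155 152 149 146  89  67]
 [154 136  97  69 104 110 126 107 105 107  98]
 [155 140  61  47  57  59 112 145 144 112 118]
 [156 116  53  47  50  52 111 128 103 109 118]
 [157 111  47  43  42  37 146 149 147 109 107]
 [158  82  38  49 107 106 126 105 104  81 111]
 [159  87  54  68 149 147 148 144 145 104 114]
 [160 131 131  74 152 150 148 127 107  71 139]
 [161 135 129  73 151 150 151 147 148  87 147]
 [162 134 124  69 149 149 126 104 105  70 145]
 [163 137 126  70 149 150 145 143 144  89 131]
 [164 138 125  68 149 150 150 152 150  94 122]
 [165 136 137  74 151 150 147 149 154 104 123]
 [166 123 125 
[... 947 characters left out ...]
 172 170 172 166 168 123 128]
 [160 152 150  88 175 179 175 149 122  82 159]
 [161 157 148  83 172 174 175 171 171 101 173]
 [162 160 145  83 172 173 144 119 122  79 171]
 [163 157 145  81 174 174 167 167 168 101 171]
 [164 157 143  83 174 172 171 174 177 107 170]
 [165 158 158  82 173 175 174 174 175 106 172]
 [166 159 160  77 173 175 171 176 177 107 171]
 [167 160 160  74 176 179 178 180 182 112 172]
 [168 156 163  72  93 125 126  97  99  63 173]
 [169 160 144  69  56 169 178  82  75  49 174]]
60 [[289.44, 148.6], [286.47, 148.16]]
45 [[289.46, 154.31], [286.48, 153.9]]
40 [[289.46, 156.22], [286.48, 155.82]]
39.6 [[289.46, 156.37], [286.48, 155.97]]
36 [[289.47, 157.75], [286.49, 157.36]]
```

The crop shows the pointer near (140,147) and the index block near (110,155). The profile puts the pointer 3 mm short of the index, so about 4 mm more of cap travel is needed.

Call:
apply_moves --rows '[{"ax":0,"ay":0,"az":0,"x":0,"y":0,"z":0.002,"hand":0.0},{"ax":0,"ay":0,"az":0,"x":0,"y":0,"z":0.004,"hand":0.0},{"ax":0,"ay":0,"az":0,"x":0,"y":0,"z":0.004,"hand":0.0},{"ax":0,"ay":0,"az":0,"x":0,"y":0,"z":0.004,"hand":0.0},{"ax":0,"ay":0,"az":0,"x":0,"y":0,"z":0.004,"hand":0.0}]'

```text
t: 5.88
position: [543.6, -199.6, 237.9]
ee_rot: [-0.002, 0.0, 1.0, -0.0]
ft_force: [-5.2, -0.2, 7.0]
width: 0.3
grasp_force: 4.2
```

```bash
python3 - <<'E'
from h import *
from cell import manip
s=manip.observe();print(s["t"],s["position"],s["ft_force"])
t=manip.read_camera("top")["frame"][:,:,::-1];cv2.imwrite("pics/t3.png",t)
g=cv2.cvtColor(t,cv2.COLOR_BGR2GRAY);print(np.c_[np.arange(151,162),g[151:162,283:293]])
E
```

```text
5.875 [ 543.64578693 -199.62324401  237.92222912] [-5.16405987 -0.2461236   6.99642744]
[[151 156 158 102 173 174 147 140 144 103  96]
 [152 157 160 101 174 175 171 142 118  96  76]
 [153 157 159 105 177 179 179 172 173 100  74]
 [154 158 112  81 122 123 150 126 124 129 114]
 [155 162  70  60  64  69 135 104 102  93  83]
 [156 134  59  59  57  62 135  66  61  58  53]
 [157 127  57  49  48  43 171 167 170 110  87]
 [158  95  45  58 125 122 147 124 123  99  92]
 [159 104  62  78 171 170 170 167 171 127 123]
 [160 149 152  85 174 178 174 151 124  82 159]
 [161 160 147  80 173 174 174 171 169 101 169]]
```

Pointer is at row 156.0 against about 156.3 for the index, within 1 mm. I hold for over a second.

Call:
apply_moves --rows '[{"ax":0,"ay":0,"az":0,"x":0,"y":0,"z":0,"hand":0.0},{"ax":0,"ay":0,"az":0,"x":0,"y":0,"z":0,"hand":0.0},{"ax":0,"ay":0,"az":0,"x":0,"y":0,"z":0,"hand":0.0},{"ax":0,"ay":0,"az":0,"x":0,"y":0,"z":0,"hand":0.0},{"ax":0,"ay":0,"az":0,"x":0,"y":0,"z":0,"hand":0.0},{"ax":0,"ay":0,"az":0,"x":0,"y":0,"z":0,"hand":0.0},{"ax":0,"ay":0,"az":0,"x":0,"y":0,"z":0,"hand":0.0},{"ax":0,"ay":0,"az":0,"x":0,"y":0,"z":0,"hand":0.0},{"ax":0,"ay":0,"az":0,"x":0,"y":0,"z":0,"hand":0.0}]'

```text
t: 7.05
position: [543.7, -199.6, 237.9]
ee_rot: [-0.002, 0.0, 1.0, -0.0]
ft_force: [-5.4, 0.4, 7.1]
width: 0.6
grasp_force: 4.2
```

Call:
apply_moves --rows '[{"ax":0,"ay":0,"az":0,"x":0,"y":0,"z":-0.005,"hand":0.0},{"ax":0,"ay":0,"az":0,"x":0,"y":0,"z":-0.01,"hand":0.0},{"ax":0,"ay":0,"az":0,"x":0,"y":0,"z":-0.015,"hand":0.0},{"ax":0,"ay":0,"az":0,"x":0,"y":0,"z":-0.02,"hand":0.0},{"ax":0,"ay":0,"az":0,"x":0,"y":0,"z":-0.025,"hand":0.0},{"ax":0,"ay":0,"az":0,"x":0,"y":0,"z":-0.03,"hand":0.0},{"ax":0,"ay":0,"az":0,"x":0,"y":0,"z":-0.06,"hand":0.0},{"ax":0,"ay":0,"az":0,"x":0,"y":0,"z":-0.12,"hand":0.0},{"ax":0,"ay":0,"az":0,"x":0,"y":0,"z":-0.18,"hand":0.0},{"ax":0,"ay":0,"az":0,"x":0,"y":0,"z":-0.18,"hand":0.0}]'

```text
t: 8.3
position: [546.5, -199.1, 422.3]
ee_rot: [0.005, -0.0, 1.0, -0.001]
ft_force: [-0.1, -0.3, -0.4]
width: 0.5
grasp_force: 0.0
```

Call:
apply_moves --rows '[{"ax":0,"ay":0,"az":0,"x":-0.014,"y":0.055,"z":0,"hand":0.0},{"ax":0,"ay":0,"az":0,"x":-0.028,"y":0.11,"z":0,"hand":0.0},{"ax":0,"ay":0,"az":0,"x":-0.042,"y":0.165,"z":0,"hand":0.0},{"ax":0,"ay":0,"az":0,"x":-0.056,"y":0.22,"z":0,"hand":0.0},{"ax":0,"ay":0,"az":0,"x":-0.07,"y":0.275,"z":0,"hand":0.0},{"ax":0,"ay":0,"az":0,"x":-0.084,"y":0.33,"z":0,"hand":0.0},{"ax":0,"ay":0,"az":0,"x":-0.098,"y":0.385,"z":0,"hand":0.0},{"ax":0,"ay":0,"az":0,"x":-0.108,"y":0.44,"z":0,"hand":0.0},{"ax":0,"ay":0,"az":0,"x":-0.108,"y":0.44,"z":0,"hand":0.0},{"ax":0,"ay":0,"az":0,"x":-0.108,"y":0.44,"z":0,"hand":0.0}]'

```text
t: 9.55
position: [652.7, 240.2, 416.1]
ee_rot: [-0.001, -0.0, 1.0, -0.001]
ft_force: [0.8, -0.1, 0.0]
width: 0.6
grasp_force: 0.0
```

```bash
python3 - <<'E'
from h import *
from cell import manip
w,s=wcam(manip);print(s["t"],s["position"]);P=pickle.load(open("poses.pkl","rb"))
Q=np.array([[60,60,175],[38,65,181],[10,53,170],[72,53,170],[72,67,170],[10,67,170]]);u=proj(world(Q,P["square"]),w);print(u.round(1))
pickle.dump(w,open("w3.pkl","wb"))
x,y=u.mean(0).astype(int)-[60,60];x=max(x,0);y=min(max(y,0),264);print(x,y)
cv2.imwrite("pics/w3.png",cv2.resize(w["frame"][y:y+120,x:x+120,::-1],None,fx=5,fy=5,interpolation=cv2.INTER_CUBIC))
t=manip.read_camera("top")["frame"][:,:,::-1];cv2.imwrite("pics/t4.png",t)
g=cv2.cvtColor(t,cv2.COLOR_BGR2GRAY);print(np.c_[np.arange(146,160),g[146:160,283:293]])
E
```

```text
9.55 [652.67219904 240.19708126 416.05138463]
[[243.5 230.1]
 [251.1 203.6]
 [234.3 158.8]
 [234.  242.2]
 [253.1 242.6]
 [255.  159.2]]
185 146
[[146 161 161 159 181 180 183 185 185 135 164]
 [147 161 162 160 180 180 153 132 130 109 164]
 [148 162 161 116 180 181 141  71  71  63  85]
 [149 161 166 103 176 181 176  89  61  59  85]
 [150 161 163 105 178 178 185 141 140 131 160]
 [151 160 164 105 178 179 153 146 151 110  92]
 [152 163 166 104 180 183 177 147 121  99  78]
 [153 160 165 108 182 183 184 177 178 106  81]
 [154 165 119  83 125 128 152 129 128 129 118]
 [155 167  75  62  70  67 134 174 176 133 142]
 [156 139  59  64  64  60 135 153 122 131 144]
 [157 132  60  48  48  43 174 178 173 134 127]
 [158 100  45  65 128 128 151 125 125  99 134]
 [159 105  62  81 177 178 178 172 173 129 138]]
```

View pics/w3.png

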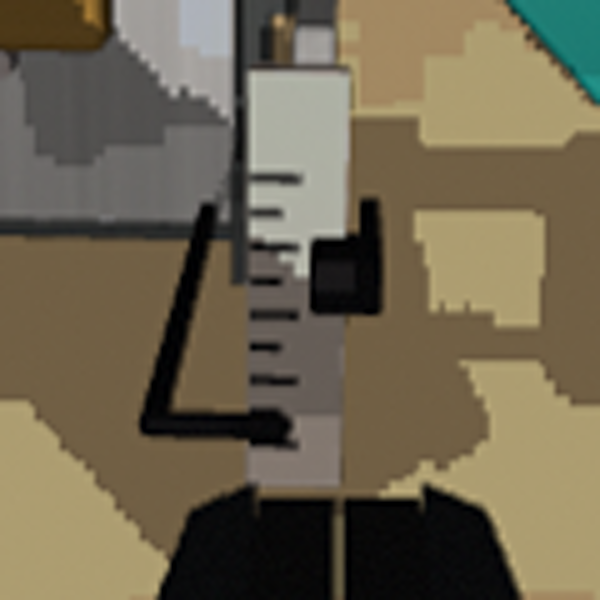

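Round plate is back (pointer at its rest row, 148.4). On the square mount the crop shows the pointer at (280,425), and the index block between rows 238 and 313 at column 345.

```bash
python3 - <<'E'
import h;from h import *
p=pickle.load(open("poses.pkl","rb"))["square"]
for x in(60,42,38,37,36):print(x,proj(world([[x,57,175],[x,65,181]],p)).round(2).tolist())
g=cv2.cvtColor(cv2.imread("pics/t4.png"),cv2.COLOR_BGR2GRAY);print(np.c_[np.arange(150,166),g[150:166,150:162]])
h.c=pickle.load(open("w3.pkl","rb"))
f=lambda x,y:((x+.5)/5-.5+185,(y+.5)/5-.5+146)
for n,q,z in[("ptr",(280,425),175),("idx+x",(335,313),181),("idx-x low",(340,238),170),("far",(297,486),170),("near",(297,68),170)]:print(n,np.round(ray(f(*q),p,z),1))
E
```

```text
60 [[157.53, 152.46], [153.89, 151.96]]
42 [[157.17, 159.27], [153.52, 158.8]]
38 [[157.09, 160.79], [153.44, 160.32]]
37 [[157.07, 161.17], [153.42, 160.7]]
36 [[157.05, 161.54], [153.4, 161.09]]
[[150  22  27  23  11 151 132 130 127 134 117  69  31]
 [151  24  24  24   7 101 124 136  86 107  97  49  25]
 [152  33  28  24  16  46  74  74  36  60  53  26  24]
 [153  20  30  32  28  28  30  35  30  31  37  26  28]
 [154  30  27  30  27  30  28  27  25  28  27  26  30]
 [155  17  19  25  18  18  20  21  22  21  24  30  33]
 [156  27  26  28  30  25  24  28  23  19  24  24  26]
 [157  42  45  46  43  46  47  42  43  47  43  40  26]
 [158  36  36  35  33  34  27  28  29  32  26  33  24]
 [159  42  25  18  13  27  47  54  57  58  47  62  39]
 [160  62  18  17  28  21  51 180  68  55  73  95  96]
 [161  58  13  11  34  12  27 191 104  96  67 156 158]
 [162  70  30   8  19   9  11 148  98  77  97 165 166]
 [163 157 157  82  23 123 168 177 173 174 110 159 160]
 [164 167 166 155 115 172 179 182 117 146 102 159 160]
 [165 163 164 164 158 177 180 181 170 179 106 159 161]]
ptr [60.5 57.9]
idx+x [41.3 65.4]
idx-x low [34.1 65.9]
far [72.3 60.4]
near [10.1 59.6]
```

Call:
apply_moves --rows '[{"ax":0,"ay":0,"az":0,"x":0.04,"y":-0.03,"z":0,"hand":0.0},{"ax":0,"ay":0,"az":0,"x":0.085,"y":-0.06,"z":0,"hand":0.0},{"ax":0,"ay":0,"az":0,"x":0.124,"y":-0.09,"z":0.01,"hand":0.0},{"ax":0,"ay":0,"az":0,"x":0.124,"y":-0.09,"z":0.06,"hand":0.0},{"ax":0,"ay":0,"az":0,"x":0.124,"y":-0.09,"z":0.11,"hand":0.0},{"ax":0,"ay":0,"az":0,"x":0.124,"y":-0.09,"z":0.14,"hand":0.0},{"ax":0,"ay":0,"az":0,"x":0.124,"y":-0.09,"z":0.146,"hand":0.0},{"ax":0,"ay":0,"az":0,"x":0.124,"y":-0.09,"z":0.146,"hand":0.0}]'

```text
t: 10.65
position: [529.3, 150.0, 272.3]
ee_rot: [0.0, 0.0, 1.0, 0.0]
ft_force: [0.9, 0.4, -0.1]
width: 0.8
grasp_force: 0.0
```

Call:
apply_moves --rows '[{"ax":0,"ay":0,"az":0,"x":0,"y":0,"z":0.006,"hand":0.0},{"ax":0,"ay":0,"az":0,"x":0,"y":0,"z":0.012,"hand":0.0},{"ax":0,"ay":0,"az":0,"x":0,"y":0,"z":0.018,"hand":0.0},{"ax":0,"ay":0,"az":0,"x":0,"y":0,"z":0.024,"hand":0.0},{"ax":0,"ay":0,"az":0,"x":0,"y":0,"z":0.03,"hand":0.0},{"ax":0,"ay":0,"az":0,"x":0,"y":0,"z":0.033,"hand":0.0},{"ax":0,"ay":0,"az":0,"x":0,"y":0,"z":0.033,"hand":0.0}]'

```text
t: 11.52
position: [527.3, 151.0, 238.6]
ee_rot: [-0.002, -0.001, 1.0, -0.0]
ft_force: [-5.7, 0.5, 7.6]
width: 0.5
grasp_force: 4.2
```

```bash
python3 - <<'E'
from h import *
from cell import manip
s=manip.observe();print(s["t"],s["position"],s["ft_force"])
t=manip.read_camera("top")["frame"][:,:,::-1];cv2.imwrite("pics/t5.png",t)
for n in("top0","t5"):
    g=cv2.cvtColor(cv2.imread(f"pics/{n}.png"),cv2.COLOR_BGR2GRAY);print(np.c_[np.arange(149,168),g[149:168,150:162]])
E
```

```text
11.525 [527.34851827 150.98637355 238.64451465] [-5.73612067  0.50225423  7.55161101]
[[149 132 134 133 133 136 148 150 145 149 125 115 134]
 [150 135 135 132 135 142 152 153 153 156 130 115 134]
 [151 136 136 134 132 144 151 157 107 129 103 112 141]
 [152 132 135 132 134 147 153 104  41  60  47  62  68]
 [153 134 134 135 134 145 153 112  34  19  21  37  30]
 [154 136 135 135 133 146 153 149 115 144 101 132 127]
 [155 134 133 134 133 145 150 124 119 129  71 136 137]
 [156 135 133 134 132 149 152 148 147 124  63 135 136]
 [157 136 133 134 136 150 151 154 127 122  89 133 136]
 [158 135 138 138 139 153 153 102 114 119  94 135 135]
 [159 139  92  88  87 123 155 144 151 122  89 133 137]
 [160 111  42  40  43  52  80 154 104  90  91 133 132]
 [161 107  38  28  30  17  25 156 149 148  72 134 134]
 [162 134  51  19  15  14  17 128  97 128  83 133 134]
 [163 137 134  68  35 102 141 149 144 149  90 132 135]
 [164 137 136 130  99 145 155 153  99 123  87 133 136]
 [165 137 138 137 133 151 155 153 146 149  90 132 135]
 [166  94 135 136 134 150 151 102  84 124 108 135 134]
 [167  62  91 135 135 14
[... 377 characters left out ...]
54 152 166 171 144 134 146  81 152 153]
 [156 153 155 153 152 170 171 167 171 140  75 151 153]
 [157 156 153 152 154 172 173 175 146 140 103 156 155]
 [158 154 155 157 156 174 175 120 138 143 113 156 160]
 [159 156 105 102  97 145 180  99 104  81  73 101  96]
 [160 127  50  45  45  61  95  98  43  31  32  40  39]
 [161 120  41  34  36  20  35 170 166 170  70 144 146]
 [162 153  56  20  25  16  22 145 113 144  98 155 156]
 [163 154 149  77  38 114 158 171 167 173 104 152 154]
 [164 156 156 147 109 165 175 177 118 141  99 151 154]
 [165 155 155 156 152 172 175 174 164 172 104 151 154]
 [166 109 157 155 153 170 172 117  96 141 121 154 157]
 [167  66 108 156 154 170 170 160 161 145 128 155 156]]
```

Call:
apply_moves --rows '[{"ax":0,"ay":0,"az":0,"x":0,"y":0,"z":0.0025,"hand":0.0},{"ax":0,"ay":0,"az":0,"x":0,"y":0,"z":0.005,"hand":0.0},{"ax":0,"ay":0,"az":0,"x":0,"y":0,"z":0.005,"hand":0.0},{"ax":0,"ay":0,"az":0,"x":0,"y":0,"z":0.005,"hand":0.0}]'

```text
t: 12.08
position: [527.2, 151.0, 233.8]
ee_rot: [-0.002, -0.001, 1.0, -0.0]
ft_force: [-6.1, 0.1, 8.1]
width: 0.6
grasp_force: 4.7
```

```bash
python3 - <<'E'
from h import *
from cell import manip
s=manip.observe();print(s["t"],s["position"],s["ft_force"])
t=manip.read_camera("top")["frame"][:,:,::-1];cv2.imwrite("pics/t6.png",t)
g=cv2.cvtColor(t,cv2.COLOR_BGR2GRAY);print(np.c_[np.arange(156,168),g[156:168,150:162]])
E
```

```text
12.075 [527.1699849  150.9584947  233.83559217] [-6.05933148  0.10111899  8.07709353]
[[156 152 153 155 154 171 170 166 170 139  72 153 154]
 [157 153 154 151 154 172 174 171 146 135 101 154 150]
 [158 154 156 158 157 174 176 114 133 136 106 154 151]
 [159 159 107 103  98 146 178 165 173 141 108 156 154]
 [160 128  48  41  47  58  92 179 125 110 110 159 160]
 [161 120  40  32  37  20  37  98  53  50  56  75  71]
 [162 155  54  24  24  11  27  87  20  22  45  71  72]
 [163 158 149  75  42 114 163 166 168 169  99 145 147]
 [164 154 155 149 109 164 175 177 121 144 103 153 155]
 [165 157 156 156 151 172 174 172 166 172 102 154 156]
 [166 104 156 154 150 172 174 117  99 141 126 152 154]
 [167  70 106 155 151 170 175 163 160 144 129 154 154]]
```

Call:
apply_moves --rows '[{"ax":0,"ay":0,"az":0,"x":0,"y":0,"z":0,"hand":0.0},{"ax":0,"ay":0,"az":0,"x":0,"y":0,"z":0,"hand":0.0},{"ax":0,"ay":0,"az":0,"x":0,"y":0,"z":0,"hand":0.0},{"ax":0,"ay":0,"az":0,"x":0,"y":0,"z":0,"hand":0.0},{"ax":0,"ay":0,"az":0,"x":0,"y":0,"z":0,"hand":0.0},{"ax":0,"ay":0,"az":0,"x":0,"y":0,"z":0,"hand":0.0},{"ax":0,"ay":0,"az":0,"x":0,"y":0,"z":0,"hand":0.0},{"ax":0,"ay":0,"az":0,"x":0,"y":0,"z":0,"hand":0.0},{"ax":0,"ay":0,"az":0,"x":0,"y":0,"z":0,"hand":0.0}]'

```text
t: 13.25
position: [527.2, 151.0, 233.9]
ee_rot: [-0.002, -0.001, 1.0, -0.0]
ft_force: [-5.4, 0.6, 8.4]
width: 0.5
grasp_force: 4.7
```

Call:
apply_moves --rows '[{"ax":0,"ay":0,"az":0,"x":0,"y":0,"z":-0.005,"hand":0.0},{"ax":0,"ay":0,"az":0,"x":0,"y":0,"z":-0.01,"hand":0.0},{"ax":0,"ay":0,"az":0,"x":0,"y":0,"z":-0.015,"hand":0.0},{"ax":0,"ay":0,"az":0,"x":0,"y":0,"z":-0.02,"hand":0.0},{"ax":0,"ay":0,"az":0,"x":0,"y":0,"z":-0.025,"hand":0.0},{"ax":0,"ay":0,"az":0,"x":0,"y":0,"z":-0.032,"hand":0.0},{"ax":0,"ay":0,"az":0,"x":0,"y":0,"z":-0.06,"hand":0.0},{"ax":0,"ay":0,"az":0,"x":0,"y":0,"z":-0.11,"hand":0.0},{"ax":0,"ay":0,"az":0,"x":0,"y":0,"z":-0.15,"hand":0.0},{"ax":0,"ay":0,"az":0,"x":0,"y":0,"z":-0.15,"hand":0.0}]'

```text
t: 14.5
position: [529.9, 151.0, 386.6]
ee_rot: [0.003, 0.0, 1.0, 0.001]
ft_force: [-0.4, 0.1, 0.1]
width: 0.3
grasp_force: 0.0
```

```bash
python3 - <<'E'
from h import *
from cell import manip
s=manip.observe();print(s["t"],s["position"],s["ft_force"])
t=manip.read_camera("top")["frame"][:,:,::-1];cv2.imwrite("pics/t7.png",t)
g=cv2.cvtColor(t,cv2.COLOR_BGR2GRAY);print(np.c_[np.arange(150,164),g[150:164,150:162]])
E
```

```text
14.5 [529.86745562 150.99144275 386.562828  ] [-0.39885712  0.07102677  0.07415057]
[[150 155 155 155 155 162 176 174 178 181 149 128 157]
 [151 155 158 155 155 166 175 179 124 148 121 131 161]
 [152 154 156 156 153 169 177 121  51  71  53  73  82]
 [153 154 155 153 155 167 177 129  38  26  27  38  37]
 [154 155 152 154 152 169 175 171 130 169 111 149 151]
 [155 155 155 153 156 168 173 144 137 151  83 156 160]
 [156 155 155 155 152 171 175 169 171 139  79 153 156]
 [157 154 157 157 155 175 175 176 148 139 103 154 157]
 [158 159 159 159 158 178 181 116 138 138 109 155 155]
 [159 164 106 106 100 147 181 168 173 139 109 155 155]
 [160 131  55  44  45  62  92 178 120 106 105 153 157]
 [161  56  30  37  38  19  31 180 169 170  82 154 156]
 [162  26  29  32  28  19  23 145 113 144  98 154 156]
 [163  26  39  32  21 125 167 173 169 173 107 155 155]]
```

View pics/t7.png

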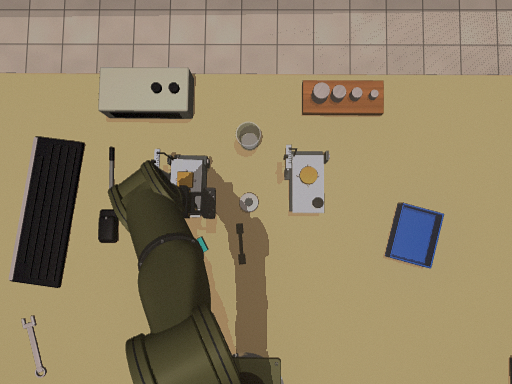

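The square mount's pointer is back at its rest row (152.6), the disc (308,176) and block (185,180) are seated, and every bystander is where it was. I hand the job in.

```bash
python3 -c "
from cell import manip
print(manip.hand_in())"
```

```text
the job is handed in; nothing more can be done
None
```

I pressed the round mount, then the square one, to about 1 mm of its index, held each for over a second and let it spring back to rest; nothing else appeared to move, and the job is handed in (no verdict returned).

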